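Show the large door-mirror glass to the inspection camera

ROBOT

A 7-joint arm with a two-finger parallel gripper is mounted at the origin on the work surface. World frame = base frame: x ahead of the robot, y to its left, z up, the work surface at z = 0. Lengths are in m, angles in rad, forces in N, time in s.
With the tool pointing down it reaches from about 0.425 to 0.95 m from the base axis. Payload 16.7 kg.
Tool frame: the origin (TCP) lies at the very end of the fingers, on their centre line; the grasp point (between the pads) lies 19 mm behind it; z points along the fingers, y is the line along which they close (so a half turn about z gives the same grasp; the last joint's range is limited). The gripper opens to 94 mm and grips with 3 to 60 N. Pads are 16 mm wide; open, the fingers measure 119 mm over their backs; the gripper's body (75 mm by 177 mm) begins 78 mm behind the grasp point.
Start: joints at [-1.339, 0.426, 0.074, 1.606, -0.034, 1.111, -0.067], TCP at [0.251, 0.627, 0.205] pointing down, gripper open.
Joint ranges: [-2.85, 2.85], [-0.5, 2.14], [-1.23, 1.37], [0.21, 2.46], [-1.02, 4.16], [0.16, 2.05], [-2.73, 2.73]. Speed limits (rad/s): [1.89, 1.89, 2.39, 2.39, 3.01, 3.01, 3.01].

INTERFACE

Orientations are given as a rotation vector (axis times angle).
In Python, from workcell import get_obs, capture, close_job, look_for, trace, spot_point gives the robot as it stands.
- The arm moves only by the tool play_rows, never from a script. Its argument "targets" is a list of rows, each an object of numbers: "jaw": the opening, from 0 (shut) to 1 (fully open); "x", "y", "z": the shift along the tool's x, y, z in mm; "wx", "wy", "wz": the turn, a rotation vector about the tool's x, y, z in degrees. A call has exactly 5 rows; each row shifts and turns the commanded pose from where the row before left it, along the tool's axes as they then stand; what a row does not reach is not made up. A row lasts 1/12 s, in which the tool goes at most 41.7 mm and 7.16 degrees, less where a joint would pass 70% of its speed; a pose out of reach is approached as far as the arm can. A call with a gripper value outside its range is refused whole. The fingers move at their own pace and stop on an object; "force" is the grip in N (left out, the last holds). Time passes only in rows, so rows that do not move let the fingers close, or fill a call up. It gives the time, the measured TCP pose, the force, the opening and the grip force at its end, in the units of the state.
- get_obs(): the state, without advancing time (a new reading comes with each control period).
- capture(name): name is "side" or "top"; returns a dict with "frame" (420x560x3 uint8, red, green, blue), "intrinsics" (3x3 intrinsics, pixels), "D" ([k1, k2, p1, p2, k3] as OpenCV has them; the pictures are not rectified), "R" (3x3) and "t" (3): a world point X has camera coordinates R X + t. Camera axes: x right, y down, z forward; pixel columns grow to the right and rows downward; lengths in m; the calibration is good to about 2 mm. A picture is of the moment at which its call begins. There is no depth.
- close_job(): hands the job in; it is judged then, once.
Trained networks look in the newest picture that a camera, given by its name, has taken for a name from the list of things; names that differ only in an ending like _2 or _b are one class to them, and where a whole thing is asked for, a point or a joint stands for the part that bears it (a point fixed in the world has none). Each returns a list of dicts, best first, with "confidence" (0 to 1); they miss things now and then, are a little off and sometimes report something else, mostly with a low value. They report only what shows in the picture. A call takes as long as a camera call. They do not tell look-alikes from the thing itself.
- look_for(label, camera): "centre" ([x, y, z] in m, in the coordinates of the camera as it stood for that picture, good to about 4 mm: the middle of the surface that is visible of it).
- trace(label, camera): "pixels" (420x560 bool, what is visible of it).
- spot_point(label, camera): "centre" ([x, y, z] in m, in the coordinates of the camera as it stood for that picture, good to about 4 mm: a listed point, or the origin of a listed thing).
The state is a dict: "t": time; "q": joint angles; "qd": joint speeds; "effort": joint torques, N m; "position": TCP position; "tcp_rot": TCP orientation; "force": force on the tool from outside, world axes, zero at the start; "ft_torque": the same for the moment, N m; "width": finger opening in m; "finger_force": force on a finger pad.
Only numpy, scipy, OpenCV 4.12 (cv2) and the standard library are available. Lean on these libraries where they do the work, as an engineer would, in place of code of your own. Each camera call takes 0.05 s, during which the arm holds its last target. There are 200 camera calls.

TASK

Take the largest of the three mirror glasses out of the rack and hold it up in the air to the inspection camera: silver face towards the lens, right way up and square to the lens (the camera looks down at a slope, so lean the glass to match), with the centre of the glass at the camera's point of focus, 200 mm straight ahead of the lens. Do not knock the camera or its stand with the glass or the robot, and leave the other glasses and the things on the bench where they are. Finish while still holding the glass steady there: do not put it down or let go.

Things in the scene. Friction and masses are not known exactly. Their poses are not given: they have to be found in the camera images.
- glass_large: door-mirror glass to show, the largest of three, in any slot: upright plate 170 wide (y) x 125 high (z) x 10 mm thick (x), 120-260 g, rounded corners. Origin: middle of lower edge. x points out of the silver face, z up. Black back (-x) with a clip ring (52 mm across, 7 mm proud, centre 54 mm above the lower edge). Its top 40 mm is plain: pinch it there across the thickness, from above
- glass_large_center (a point): centre of that plate, 62.5 mm above its lower edge; same axes
- rack: fixed wooden rack, 215 (x) x 200 (y) mm; origin: centre of underside. Three slots along its y at x = -75, 0, +75 mm, 12.5 mm wide, floor 12 mm and rib tops 36 mm above the bench. The glasses stand upright in them, parallel, silver face to the rack's +x; lift straight up. Rack and camera stand change sides between runs
- camera: fixed inspection camera on its stand: grey box, black lens, white ring light. Origin: centre of the lens front. It looks along its own -x (towards the robot's side), sloping 25 degrees down; its y is level, +z its upright. 68 mm across, 102 mm long, all at its +x
- focus (a point): the camera's point of focus in the air: 200 mm straight ahead of the lens, 210 mm above the bench, directly above a small steel pin on the stand's base plate
- stand: the camera's fixed stand; origin on the bench directly under the point of focus; a base plate 70 mm wide, 8 mm high (pin to 22 mm) from x = -30 to +335 mm, and a round post 22 mm across, 361 mm high, at x = +305 mm, with a short arm to the camera
- glass_low: smaller mirror glass in the rack, 120 wide x 78 high x 10 mm; leave it there
- glass_square: smaller mirror glass in the rack, 98 wide x 98 high x 10 mm, strongly rounded corners; leave it there
- tape: roll of masking tape lying flat, 84 mm across, 25 mm high; leave it alone
- primer: closed primer tin standing, 56 mm across, 85 mm high; leave it alone
- screwdriver: screwdriver lying on the bench; leave it alone
- lifter: twin suction-cup glass lifter, 230 mm long, 87 mm high; leave it alone
- cleaner: cleaner bottle standing, 60 mm across, 170 mm high; leave it alone
- block: wooden block 120 x 50 x 35 mm; leave it alone
Things that resemble listed ones, but are neither listed nor needed, are in the scene too. What is shaped like the glass_large but blue is not meant.

How it is judged:
By the outcome, as a careful person would: the job done as asked, in the order asked, and still so for the second after the job is handed in, while the arm keeps its last pose, push and grip.
It also fails if it takes over 46 s, if anything falls off the work surface, if the arm or the gripper's body presses on something with over 40 N, if the wrist force passes 120 N, or if a joint passes its speed limit or range.

## Working session

There is one attempt and no reset: what is moved stays moved. The work goes in short steps, Python scripts to look and compute and a tool call to move; the robot and the scene stay as the last step left them, time stands still between calls to the robot, and variables do not carry over. Pictures are saved under pics/ and viewed, at most 10 in all, crops included, and the job is handed in when it is done.

Besides the shell and the picture viewer there is one more tool, called after "Request:" by a JSON object that holds its "op" and its "data", one argument or row to a line. play_rows: Moves the arm, as the interface text tells. Its arguments: {"type":"object","properties":{"targets":{"type":"array"},"force":{"type":"number"}},"required":["targets"]}

```bash
mkdir -p pics; cat > h.py <<'E'
import numpy as np, cv2
from workcell import *
from scipy.spatial.transform import Rotation as Ro
def W(c,p): return c["R"].T@(np.array(p)-c["t"])
def px(c,X):
    return cv2.projectPoints(np.array(X,float).reshape(-1,1,3),cv2.Rodrigues(c["R"])[0],c["t"],c["intrinsics"],np.array(c["D"]))[0].reshape(-1,2)
E
python3 - <<'E'
from h import *
ims=[]
for n in ("side","top"):
    c=capture(n); ims.append(c["frame"][:,:,::-1])
    cv2.imwrite(f"pics/{n}0.png",ims[-1])
    print(n,"cam at",-c["R"].T@c["t"])
    for l in ["glass_large","glass_low","glass_square","rack","camera","stand","cleaner","primer","lifter","block"]:
        for r in look_for(l,n)[:3]:
            X=W(c,r["centre"]); print("L",l,r["confidence"],X.round(3),px(c,X).round())
    for l in ["glass_large","glass_large_center","rack","camera","focus","stand"]:
        for r in spot_point(l,n)[:3]:
            X=W(c,r["centre"]); print("S",l,r["confidence"],X.round(3),px(c,X).round())
s=get_obs();print(s["position"],Ro.from_rotvec(s["tcp_rot"]).as_matrix().round(3),s["width"],s["t"])
E
```

```text
side cam at [-0.16332477 -0.69357773  1.14529848]
L glass_large 0.84 [0.729 0.179 0.067] [[290. 172.]]
L glass_large 0.6 [0.555 0.195 0.096] [[248. 189.]]
L glass_large 0.18 [0.484 0.192 0.075] [[232. 205.]]
L glass_low 0.97 [0.411 0.188 0.071] [[215. 219.]]
L glass_square 0.61 [0.487 0.191 0.078] [[233. 204.]]
L rack 0.89 [0.469 0.157 0.02 ] [[237. 226.]]
L camera 0.79 [ 0.731 -0.268  0.334] [[419. 173.]]
L camera 0.19 [0.556 0.195 0.093] [[248. 189.]]
L stand 0.9 [ 0.732 -0.269  0.014] [[399. 255.]]
L cleaner 0.84 [ 0.535 -0.51   0.101] [[439. 332.]]
L primer 0.87 [0.425 0.002 0.066] [[260. 250.]]
L primer 0.35 [ 0.531 -0.512  0.098] [[439. 334.]]
L lifter 0.87 [0.514 0.507 0.038] [[181. 164.]]
L block 0.94 [ 0.539 -0.012  0.034] [[291. 239.]]
S glass_large 0.85 [0.734 0.183 0.001] [[290. 185.]]
S glass_large 0.71 [0.56  0.209 0.012] [[248. 205.]]
S glass_large_center 0.92 [0.564 0.21  0.075] [[247. 190.]]
S glass_large_center 0.58 [0.739 0.176 0.057] [[293. 173.]]
S rack 0.88 [ 0.491  0.2   -0.004] [[234. 220.]]
S camera 0.69 [ 0.692 -0.257  0.297] [[404. 189.]]
S stand 0.61 [ 0.5
[... 795 characters left out ...]
[ 0.734  0.177 -0.   ] [[232. 159.]]
S glass_large 0.59 [0.567 0.211 0.016] [[223. 198.]]
S glass_large_center 0.8 [0.562 0.207 0.077] [[222. 197.]]
S glass_large_center 0.75 [0.732 0.181 0.06 ] [[229. 155.]]
S glass_large_center 0.63 [ 0.553 -0.51  -0.004] [[403. 199.]]
S rack 0.56 [ 0.487  0.201 -0.   ] [[226. 218.]]
S camera 0.67 [ 0.69  -0.251  0.293] [[349. 145.]]
S focus 0.61 [0.484 0.202 0.008] [[226. 219.]]
S focus 0.58 [ 0.513 -0.228  0.214] [[341. 202.]]
S stand 0.58 [ 0.51  -0.224  0.002] [[332. 211.]]
S stand 0.24 [ 0.691 -0.254  0.292] [[350. 145.]]
[0.25089719 0.62659806 0.20546854] [[-0.928  0.372 -0.   ]
 [ 0.372  0.928 -0.   ]
 [ 0.    -0.    -1.   ]] 0.09385892425902913 1.7
```

View pics/side0.png

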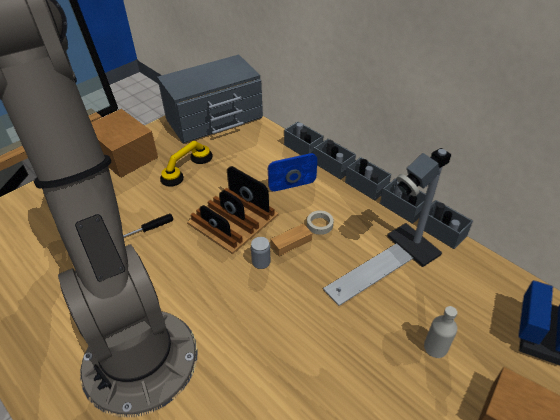

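View pics/top0.png

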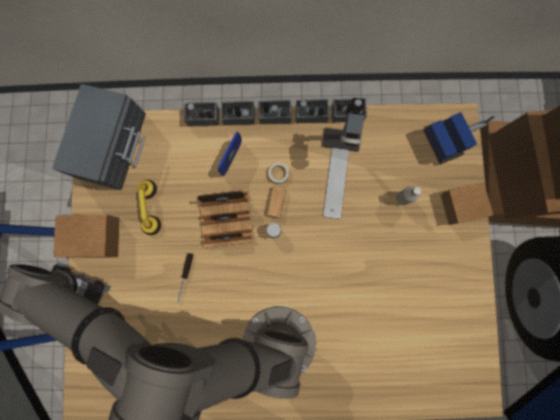

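The black plate at side px (247,189), top px (222,196), is the largest of the three in the rack. Candidates for it are:
- blue look-alike at (292,172), not meant
- glass_square at (232,205)
- glass_low at (215,219)

I choose (247,189). Next I'll check it in a close crop and refine the yaws.

```bash
python3 - <<'E'
from h import *
def unp(c,uv,z):
    n=cv2.undistortPoints(np.array(uv,float).reshape(-1,1,2),c["intrinsics"],np.array(c["D"])).reshape(-1,2)
    d=np.c_[n,np.ones(len(n))]@c["R"]; o=-c["R"].T@c["t"]
    return o[:2]+d[:,:2]*((z-o[2])/d[:,2])[:,None]
crops=[]
R7=np.radians(7)
def box(o,yaw,pts):
    c_,s_=np.cos(yaw),np.sin(yaw); p=np.array(pts,float)
    return np.c_[o[0]+c_*p[:,0]-s_*p[:,1],o[1]+s_*p[:,0]+c_*p[:,1],p[:,2]]
gl=box((.563,.209),R7,[[a,b,z] for a in(-.005,.005) for b,z in((-.085,.012),(.085,.012),(.085,.137),(-.085,.137))])
st=box((.5115,-.2265),np.radians(-8.4),[[-.03,-.035,.008],[.335,-.035,.008],[.335,.035,.008],[-.03,.035,.008],[0,0,.022]])
for n in("side","top"):
    c=capture(n); f=c["frame"][:,:,::-1].copy()
    for l,z in(("stand",.008),("rack",.036),("glass_large",.137)):
        for r in trace(l,n)[:2]:
            m=r["pixels"]; v,u=np.nonzero(m); 
            P=unp(c,np.c_[u,v],z); 
            rect=cv2.minAreaRect((P*1000).astype(np.float32))
            print(n,l,r["confidence"],len(u),(u.mean().round(),v.mean().round()),np.round(rect[0],1),np.round(rect[1],1),round(rect[2],1))
            if l=="glass_large":
                # far edge: per column topmost pixel
                us=np.unique(u); e=np.array([[a,v[u==a].min()-.5] for a in us[3:-3]]); E=unp(c,e,.137)
                vx,vy,x0,y0=cv2.fitLine((E*1000).astype(np.float32),cv2.DIST_HUBER,0,.01,.01).ravel()
                print("   edge dir",np.degrees(np.arctan2(vy,vx)).round(1),x0,y0, "ends",E[0].round(3),E[-1].round(3))
    cs=[]
    for i,(P,col) in enumerate(((gl,(0,255,0)),(st,(0,0,255)))):
        p=px(c,P); ctr=p.mean(0); h=(45,60) if i==0 else (60,80)
        x0,y0=int(ctr[0]-h[1]),int(ctr[1]-h[0]); k=400/(2*h[1])
        im=cv2.resize(f[y0:y0+2*h[0],x0:x0+2*h[1]],(400,300),interpolation=cv2.INTER_CUBIC)
        for q in p: cv2.circle(im,tuple(int(t) for t in (q+.5-[x0,y0])*k),2,col,-1)
        cs.append(im)
    crops.append(np.hstack(cs))
cv2.imwrite("pics/crop1.png",np.vstack(crops))
E
```

```text
side stand 0.78 5067 (np.float64(398.0), np.float64(233.0)) [ 883. -213.] [809.4 243.9] 14.2
side rack 0.73 5012 (np.float64(398.0), np.float64(233.0)) [ 854.1 -225. ] [791.9 236.7] 14.2
side rack 0.7 2225 (np.float64(233.0), np.float64(223.0)) [471.9 187. ] [215.7 216.6] 5.8
side glass_large 0.59 1060 (np.float64(248.0), np.float64(188.0)) [531.7 164.4] [ 88.7 223.5] 3.7
   edge dir -82.4 567.3745 225.52086 ends [0.556 0.277] [0.579 0.14 ]
side glass_large 0.56 1432 (np.float64(292.0), np.float64(172.0)) [679.5 120.1] [136.9 186.6] 62.7
   edge dir -27.0 728.0412 171.77718 ends [0.664 0.202] [0.788 0.134]
top stand 0.61 2439 (np.float64(341.0), np.float64(157.0)) [ 734.6 -263.1] [154.5 512.2] 80.1
top rack 0.96 2040 (np.float64(227.0), np.float64(221.0)) [486.1 198.5] [212.  198.8] 5.6
top glass_large 0.82 321 (np.float64(221.0), np.float64(196.0)) [554.2 200.5] [ 29.7 170.2] 5.9
   edge dir -84.4 568.8802 200.90828 ends [0.563 0.275] [0.575 0.126]
top glass_large 0.48 392 (np.float64(276.0), np.float64(201.0)) [532.1  -1.9] [ 48.3 113.8] 79.5
   edge dir -86.2 587.7649 -4.904355 ends [0.561 0.016] [ 0.586 -0.021]
```

View pics/crop1.png

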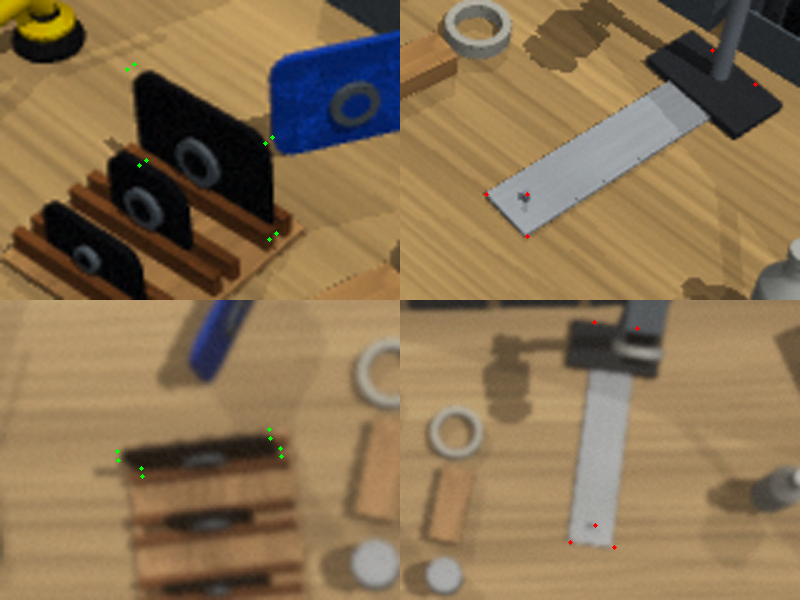

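The crop shows the black-backed plate with its ring in the rack's far slot. It is the tallest of the three and clearly not the blue one. The stand overlay (red) fits well, and the glass estimate (green) needs to shift a few mm toward -y. I'll refine both by fitting silhouettes.

```bash
cat >> h.py <<'E'
def plate(o,Rm,w=.17,h=.125,t=.01,r=.02,z0=0):
    P=[]
    for cy,cz,a0 in((w/2-r,h-r,0),(-w/2+r,h-r,90),(-w/2+r,r,180),(w/2-r,r,270)):
        for a in np.radians(np.linspace(a0,a0+90,6)):
            y,z=cy+r*np.cos(a),cz+r*np.sin(a); P+=[[-t/2,y,max(z,z0)],[t/2,y,max(z,z0)]]
    return np.array(P)@Rm.T+o
def sil(c,P,k=4):
    m=np.zeros((420*k,560*k),np.uint8); q=(px(c,P)+.5)*k
    cv2.fillConvexPoly(m,cv2.convexHull(q.astype(np.float32)).round().astype(np.int32),1)
    return cv2.resize(m.astype(np.float32),(560,420),interpolation=cv2.INTER_AREA)
def iou(a,b): return np.minimum(a,b).sum()/np.maximum(a,b).sum()
E
python3 - <<'E'
from h import *
from scipy.optimize import minimize
C={n:capture(n) for n in("side","top")}
M={}
for n in C:
    for r in trace("glass_large",n):
        m=r["pixels"]; u=np.argwhere(m).mean(0)[::-1]
        if np.hypot(*(u-([248,188] if n=="side" else [221,196])))<8: M[n]=m.astype(float)
Rz=lambda a:Ro.from_euler("z",a,degrees=True).as_matrix()
def f(p,ns):
    return -sum(iou(sil(C[n],plate([p[0]/1e3,p[1]/1e3,.012],Rz(p[2]),z0=.012 if n=="side" else .0)),M[n]) for n in ns)
for ns in(["side"],["top"],["side","top"]):
    b=minimize(f,[562,206,6],args=(ns,),method="Nelder-Mead",options=dict(initial_simplex=[[562,206,6],[570,206,6],[562,198,6],[562,206,10]]))
    print(ns,b.x.round(1),b.fun)
# stand plate: light grey
for n in C:
    f_=C[n]["frame"].astype(int); g=((f_.max(2)-f_.min(2))<25)&(f_.mean(2)>110)
    mm=g.astype(np.uint8); k,lab,stt,ce=cv2.connectedComponentsWithStats(cv2.morphologyEx(mm,cv2.MORPH_OPEN,np.ones((3,3))))
    i=lab[tuple(px(C[n],[.56,-.234,.008]).round().astype(int)[0][::-1])]; print(n,i,stt[i]); 
    S=(lab==i).astype(float)
    def fs(p):
        P=np.array([[-.03,-.035,0],[p[3]/1e3,-.035,0],[p[3]/1e3,.035,0],[-.03,.035,0],[-.03,-.035,.008],[p[3]/1e3,-.035,.008],[p[3]/1e3,.035,.008],[-.03,.035,.008]])
        return -iou(sil(C[n],P@Rz(p[2]).T+[p[0]/1e3,p[1]/1e3,0]),S)
    b=minimize(fs,[511,-226,-8.4,240],method="Nelder-Mead",options=dict(maxiter=300,initial_simplex=[[511,-226,-8.4,240],[518,-226,-8.4,240],[511,-219,-8.4,240],[511,-226,-5,240],[511,-226,-8,260]])); print(b.x.round(1),b.fun)
E
```

```text
['side'] [564.6 213.7   3.6] -0.8855235851702283
['top'] [564.8 204.2   5.1] -0.7591418820087762
['side', 'top'] [563.7 211.5   3.4] -1.6517830476241886
side 13 [ 324  245   87   60 1911]
[ 515.9 -223.1   -9.5  249.5] -0.9405683957169747
top 9 [ 324  148   25   71 1190]
[ 513.4 -222.2   -9.5  252. ] -0.9541321479086684
```

Request:
{"op": "play_rows", "data": {
  "targets": [
    {"x": -30,"y": -18,"jaw": 0.5},
    {"x": -30,"y": -18,"jaw": 0.5},
    {"x": -30,"y": -18,"jaw": 0.5},
    {"x": -30,"y": -18,"jaw": 0.5},
    {"x": -30,"y": -18,"jaw": 0.5}
  ]
}}

```text
invalid input at $.targets[0]: expected keys jaw, x, y, z, wx, wy, wz
```

Request:
{"op": "play_rows", "data": {
  "targets": [
    {"x": -30,"y": -18,"jaw": 0.5},
    {"x": -30,"y": -18,"jaw": 0.5},
    {"x": -30,"y": -18,"jaw": 0.5},
    {"x": -30,"y": -18,"jaw": 0.5},
    {"x": -30,"y": -18,"jaw": 0.5}
  ]
}}

```text
invalid input at $.targets[0]: expected keys jaw, x, y, z, wx, wy, wz
```

Request:
{"op": "play_rows", "data": {
  "targets": [
    {"wz": 6.3,"jaw": 0.5},
    {"wz": 6.3,"jaw": 0.5},
    {"wz": 6.3,"jaw": 0.5},
    {"wz": 6.3,"jaw": 0.5},
    {"wz": 6.3,"jaw": 0.5}
  ]
}}

```text
invalid input at $.targets[0]: expected keys jaw, x, y, z, wx, wy, wz
```

Request:
{"op": "play_rows", "data": {
  "targets": [
    {"wz": 6.3,"jaw": 0.5},
    {"wz": 6.3,"jaw": 0.5},
    {"wz": 6.3,"jaw": 0.5},
    {"wz": 6.3,"jaw": 0.5},
    {"wz": 6.0,"jaw": 0.5}
  ]
}}

```text
invalid input at $.targets[0]: expected keys jaw, x, y, z, wx, wy, wz
```

```bash
cat >> h.py <<'E'
def delta(pos,Rm):
    s=get_obs(); A=Ro.from_rotvec(s["tcp_rot"]).as_matrix()
    print("t",s["t"],"pos",s["position"].round(4) if hasattr(s["position"],"round") else s["position"],"shift mm",(A.T@(np.array(pos)-s["position"])*1e3).round(1),"turn deg",np.degrees(Ro.from_matrix(A.T@Rm).as_rotvec()).round(2))
def tool(yaw,lean=0): # tool y = glass x, tool z = -glass z
    g=Ro.from_euler("ZY",[yaw,-lean],degrees=True).as_matrix()
    return np.c_[g[:,1],g[:,0],-g[:,2]]
E
python3 -c "
from h import *
delta([.5635,.208,.205],tool(5.4)); print(tool(0,25).round(2),np.linalg.det(tool(5)))"
```

```text
t 2.3 pos [0.2509 0.6266 0.2055] shift mm [-445.8 -272.4    0.5] turn deg [-1.000e-02  1.000e-02  6.278e+01]
[[-0.    0.91  0.42]
 [ 1.    0.    0.  ]
 [ 0.    0.42 -0.91]] 1.0000000000000004
```

Request:
{"op": "play_rows", "data": {
  "targets": [
    {"x": -30,"y": -18,"z": 0,"wx": 0,"wy": 0,"wz": 0,"jaw": 0.5},
    {"x": -30,"y": -18,"z": 0,"wx": 0,"wy": 0,"wz": 0,"jaw": 0.5},
    {"x": -30,"y": -18,"z": 0,"wx": 0,"wy": 0,"wz": 0,"jaw": 0.5},
    {"x": -30,"y": -18,"z": 0,"wx": 0,"wy": 0,"wz": 0,"jaw": 0.5},
    {"x": -30,"y": -18,"z": 0,"wx": 0,"wy": 0,"wz": 0,"jaw": 0.5}
  ]
}}

```text
t: 2.72
position: [0.3575, 0.4859, 0.2056]
tcp_rot: [0.594, 3.085, 0.0]
force: [0.5, 0.8, -0.0]
width: 0.0638
finger_force: 0.0
```

Request:
{"op": "play_rows", "data": {
  "targets": [
    {"x": -30,"y": -18,"z": 0,"wx": 0,"wy": 0,"wz": 0,"jaw": 0.5},
    {"x": -30,"y": -18,"z": 0,"wx": 0,"wy": 0,"wz": 0,"jaw": 0.5},
    {"x": -30,"y": -18,"z": 0,"wx": 0,"wy": 0,"wz": 0,"jaw": 0.5},
    {"x": -30,"y": -18,"z": 0,"wx": 0,"wy": 0,"wz": 0,"jaw": 0.5},
    {"x": -30,"y": -18,"z": 0,"wx": 0,"wy": 0,"wz": 0,"jaw": 0.5}
  ]
}}

```text
t: 3.13
position: [0.4633, 0.3465, 0.2057]
tcp_rot: [0.595, 3.085, 0.001]
force: [0.5, 1.0, -0.4]
width: 0.0473
finger_force: 0.0
```

Request:
{"op": "play_rows", "data": {
  "targets": [
    {"x": 0,"y": 0,"z": 0,"wx": 0,"wy": 0,"wz": 6.3,"jaw": 0.5},
    {"x": 0,"y": 0,"z": 0,"wx": 0,"wy": 0,"wz": 6.3,"jaw": 0.5},
    {"x": 0,"y": 0,"z": 0,"wx": 0,"wy": 0,"wz": 6.3,"jaw": 0.5},
    {"x": 0,"y": 0,"z": 0,"wx": 0,"wy": 0,"wz": 6.3,"jaw": 0.5},
    {"x": 0,"y": 0,"z": 0,"wx": 0,"wy": 0,"wz": 6.3,"jaw": 0.5}
  ]
}}

```text
t: 3.55
position: [0.4626, 0.3479, 0.2056]
tcp_rot: [-1.418, -2.804, -0.0]
force: [-0.2, 0.2, -0.5]
width: 0.0468
finger_force: 0.0
```

Request:
{"op": "play_rows", "data": {
  "targets": [
    {"x": 0,"y": 0,"z": 0,"wx": 0,"wy": 0,"wz": 6.3,"jaw": 0.5},
    {"x": 0,"y": 0,"z": 0,"wx": 0,"wy": 0,"wz": 6.3,"jaw": 0.5},
    {"x": 0,"y": 0,"z": 0,"wx": 0,"wy": 0,"wz": 6.3,"jaw": 0.5},
    {"x": 0,"y": 0,"z": 0,"wx": 0,"wy": 0,"wz": 6.3,"jaw": 0.5},
    {"x": 0,"y": 0,"z": 0,"wx": 0,"wy": 0,"wz": 6.1,"jaw": 0.5}
  ]
}}

```text
t: 3.97
position: [0.4625, 0.348, 0.2056]
tcp_rot: [-2.121, -2.317, -0.0]
force: [-0.4, 0.0, 0.9]
width: 0.0472
finger_force: 0.0
```

```bash
python3 -c "
from h import *
delta([.5635,.208,.205],tool(5.4))"
```

```text
t 3.9667 pos [0.4625 0.348  0.2056] shift mm [-148.4   88.2    0.6] turn deg [ 0.01 -0.01 -0.33]
```

Request:
{"op": "play_rows", "data": {
  "targets": [
    {"x": -29.7,"y": 17.6,"z": 0,"wx": 0,"wy": 0,"wz": -0.3,"jaw": 0.5},
    {"x": -29.7,"y": 17.6,"z": 0,"wx": 0,"wy": 0,"wz": 0,"jaw": 0.5},
    {"x": -29.7,"y": 17.6,"z": 0,"wx": 0,"wy": 0,"wz": 0,"jaw": 0.5},
    {"x": -29.7,"y": 17.6,"z": 0,"wx": 0,"wy": 0,"wz": 0,"jaw": 0.5},
    {"x": -29.7,"y": 17.6,"z": 0,"wx": 0,"wy": 0,"wz": 0,"jaw": 0.5}
  ]
}}

```text
t: 4.38
position: [0.5654, 0.2075, 0.2057]
tcp_rot: [2.108, 2.329, 0.001]
force: [-0.0, -0.1, 0.4]
width: 0.0469
finger_force: 0.0
```

```bash
python3 - <<'E'
from h import *
delta([.5635,.208,.205],tool(5.4)); cs=[]
s=get_obs();A=Ro.from_rotvec(s["tcp_rot"]).as_matrix();p=s["position"]
for n in("side","top"):
    c=capture(n); f=c["frame"][:,:,::-1]
    for r in spot_point("glass_large",n)[:2]+spot_point("glass_large_center",n)[:2]: print(n,r["confidence"],W(c,r["centre"]).round(3))
    q=px(c,[.5635,.208,.12])[0]; x0,y0=int(q[0]-50),int(q[1]-50)
    im=cv2.resize(f[y0:y0+100,x0:x0+100],(400,400),interpolation=cv2.INTER_CUBIC)
    for o in(-.0235,0,.0235):
        a=(px(c,p+A@[0,o,0])[0]+.5-[x0,y0])*4; cv2.circle(im,(int(a[0]),int(a[1])),3,(0,255,0),-1)
    cs.append(im)
cv2.imwrite("pics/c2.png",np.hstack(cs))
E
```

```text
t 4.3833 pos [0.5654 0.2075 0.2057] shift mm [ 0.6 -1.8  0.7] turn deg [ 0.02 -0.02  0.31]
side 0.96 [ 0.736  0.184 -0.   ]
side 0.67 [0.561 0.207 0.009]
side 0.93 [0.738 0.176 0.059]
side 0.83 [0.563 0.209 0.072]
top 0.87 [0.735 0.179 0.005]
top 0.6 [0.57  0.21  0.014]
top 0.63 [0.734 0.179 0.059]
top 0.62 [0.418 0.196 0.011]
```

View pics/c2.png

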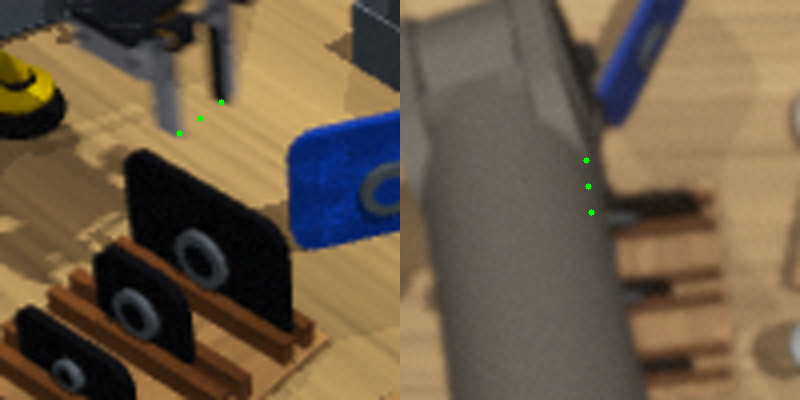

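The fingers straddle the large glass, and the projected TCP matches the finger tips. I'll descend to z≈0.100 and close.

Request:
{"op": "play_rows", "data": {
  "targets": [
    {"x": 0,"y": -1.5,"z": 22,"wx": 0,"wy": 0,"wz": 0.3,"jaw": 0.5},
    {"x": 0,"y": 0,"z": 22,"wx": 0,"wy": 0,"wz": 0,"jaw": 0.5},
    {"x": 0,"y": 0,"z": 22,"wx": 0,"wy": 0,"wz": 0,"jaw": 0.5},
    {"x": 0,"y": 0,"z": 22,"wx": 0,"wy": 0,"wz": 0,"jaw": 0.5},
    {"x": 0,"y": 0,"z": 17.5,"wx": 0,"wy": 0,"wz": 0,"jaw": 0.5}
  ]
}}

```text
t: 5.1
position: [0.5619, 0.2101, 0.0984]
tcp_rot: [-2.112, -2.325, 0.001]
force: [0.6, 1.4, -0.5]
width: 0.0469
finger_force: 0.0
```

Request:
{"op": "play_rows", "data": {
  "targets": [
    {"x": 0,"y": 0,"z": 0,"wx": 0,"wy": 0,"wz": 0,"jaw": 0.3},
    {"x": 0,"y": 0,"z": 0,"wx": 0,"wy": 0,"wz": 0,"jaw": 0.2},
    {"x": 0,"y": 0,"z": 0,"wx": 0,"wy": 0,"wz": 0,"jaw": 0},
    {"x": 0,"y": 0,"z": 0,"wx": 0,"wy": 0,"wz": 0,"jaw": 0},
    {"x": 0,"y": 0,"z": 0,"wx": 0,"wy": 0,"wz": 0,"jaw": 0}
  ],
  "force": 12
}}

```text
t: 5.52
position: [0.5636, 0.2092, 0.1012]
tcp_rot: [2.114, 2.323, 0.003]
force: [-0.2, -0.0, 0.3]
width: 0.017
finger_force: 0.0
```

Request:
{"op": "play_rows", "data": {
  "targets": [
    {"x": 0,"y": 0,"z": 0,"wx": 0,"wy": 0,"wz": 0,"jaw": 0},
    {"x": 0,"y": 0,"z": 0,"wx": 0,"wy": 0,"wz": 0,"jaw": 0},
    {"x": 0,"y": 0,"z": 0,"wx": 0,"wy": 0,"wz": 0,"jaw": 0},
    {"x": 0,"y": 0,"z": 0,"wx": 0,"wy": 0,"wz": 0,"jaw": 0},
    {"x": 0,"y": 0,"z": 0,"wx": 0,"wy": 0,"wz": 0,"jaw": 0}
  ],
  "force": 12
}}

```text
t: 5.93
position: [0.5634, 0.209, 0.1008]
tcp_rot: [-2.115, -2.323, -0.002]
force: [-1.4, 0.5, 7.5]
width: 0.0095
finger_force: 12.0
```

Request:
{"op": "play_rows", "data": {
  "targets": [
    {"x": 0,"y": 0,"z": 0,"wx": 0,"wy": 0,"wz": 0,"jaw": 0},
    {"x": 0,"y": 0,"z": 0,"wx": 0,"wy": 0,"wz": 0,"jaw": 0},
    {"x": 0,"y": 0,"z": -4,"wx": 0,"wy": 0,"wz": 0,"jaw": 0},
    {"x": 0,"y": 0,"z": -8,"wx": 0,"wy": 0,"wz": 0,"jaw": 0},
    {"x": 0,"y": 0,"z": -12,"wx": 0,"wy": 0,"wz": 0,"jaw": 0}
  ],
  "force": 40
}}

```text
t: 6.35
position: [0.5626, 0.2084, 0.1242]
tcp_rot: [-2.115, -2.323, 0.002]
force: [0.1, 0.1, -0.9]
width: 0.0096
finger_force: 40.0
```

Request:
{"op": "play_rows", "data": {
  "targets": [
    {"x": 0,"y": 0,"z": -20,"wx": 0,"wy": 0,"wz": 0,"jaw": 0},
    {"x": 0,"y": 0,"z": -25,"wx": 0,"wy": 0,"wz": 0,"jaw": 0},
    {"x": 0,"y": 0,"z": -25,"wx": 0,"wy": 0,"wz": 0,"jaw": 0},
    {"x": 0,"y": 0,"z": -25,"wx": 0,"wy": 0,"wz": 0,"jaw": 0},
    {"x": 0,"y": 0,"z": -25,"wx": 0,"wy": 0,"wz": 0,"jaw": 0}
  ]
}}

```text
t: 6.77
position: [0.563, 0.2084, 0.2465]
tcp_rot: [2.115, 2.323, 0.001]
force: [1.0, 0.2, -2.3]
width: 0.0098
finger_force: 40.0
```

```bash
python3 - <<'E'
from h import *
psi=-9.2; S=np.array([.513,-.2245,.21]); T=tool(psi,25); gz=-T[:,2]
P=S+gz*(.0888-.0625); print(P.round(4))
delta(P,T)
delta([.50,-.22,.262],tool(psi))
print(get_obs()["force"],get_obs()["width"])
E
```

```text
[ 0.502  -0.2227  0.2338]
t 6.7667 pos [0.563  0.2084 0.2465] shift mm [-423.5 -101.    12.4] turn deg [-24.83  -3.2   14.32]
t 6.7667 pos [0.563  0.2084 0.2465] shift mm [-420.6 -102.7  -15.7] turn deg [ 0.04 -0.02 14.56]
[ 0.99106855  0.22961542 -2.28882266] 0.009765204922946566
```

Request:
{"op": "play_rows", "data": {
  "targets": [
    {"x": -18,"y": -4,"z": -3,"wx": 0,"wy": 0,"wz": 0,"jaw": 0},
    {"x": -28,"y": -7,"z": -3,"wx": 0,"wy": 0,"wz": 0,"jaw": 0},
    {"x": -28,"y": -7,"z": -3,"wx": 0,"wy": 0,"wz": 0,"jaw": 0},
    {"x": -28,"y": -7,"z": -3,"wx": 0,"wy": 0,"wz": 0,"jaw": 0},
    {"x": -28,"y": -7,"z": -3,"wx": 0,"wy": 0,"wz": 0,"jaw": 0}
  ]
}}

```text
t: 7.18
position: [0.5428, 0.0743, 0.2597]
tcp_rot: [2.115, 2.323, 0.001]
force: [0.6, -0.5, -0.9]
width: 0.01
finger_force: 40.0
```

Request:
{"op": "play_rows", "data": {
  "targets": [
    {"x": -28,"y": -7,"z": 0,"wx": 0,"wy": 0,"wz": 0,"jaw": 0},
    {"x": -28,"y": -7,"z": 0,"wx": 0,"wy": 0,"wz": 0,"jaw": 0},
    {"x": -28,"y": -7,"z": 0,"wx": 0,"wy": 0,"wz": 0,"jaw": 0},
    {"x": -28,"y": -7,"z": 0,"wx": 0,"wy": 0,"wz": 0,"jaw": 0},
    {"x": -28,"y": -7,"z": 0,"wx": 0,"wy": 0,"wz": 0,"jaw": 0}
  ]
}}

```text
t: 7.6
position: [0.5209, -0.0684, 0.2596]
tcp_rot: [2.115, 2.323, 0.001]
force: [1.1, -0.7, -1.7]
width: 0.0094
finger_force: 40.0
```

Request:
{"op": "play_rows", "data": {
  "targets": [
    {"x": -28,"y": -7,"z": 0,"wx": 0,"wy": 0,"wz": 0,"jaw": 0},
    {"x": -28,"y": -7,"z": 0,"wx": 0,"wy": 0,"wz": 0,"jaw": 0},
    {"x": -28,"y": -7,"z": 0,"wx": 0,"wy": 0,"wz": 0,"jaw": 0},
    {"x": -28,"y": -7,"z": 0,"wx": 0,"wy": 0,"wz": 0,"jaw": 0},
    {"x": -20,"y": -5,"z": 0,"wx": 0,"wy": 0,"wz": 0,"jaw": 0}
  ]
}}

```text
t: 8.02
position: [0.4999, -0.2039, 0.2597]
tcp_rot: [2.117, 2.32, 0.001]
force: [0.3, -0.6, -0.9]
width: 0.0097
finger_force: 40.0
```

Request:
{"op": "play_rows", "data": {
  "targets": [
    {"x": 0,"y": 0,"z": 0,"wx": 0,"wy": 0,"wz": 3,"jaw": 0},
    {"x": 0,"y": 0,"z": 0,"wx": 0,"wy": 0,"wz": 5,"jaw": 0},
    {"x": 0,"y": 0,"z": 0,"wx": 0,"wy": 0,"wz": 4,"jaw": 0},
    {"x": 0,"y": 0,"z": 0,"wx": 0,"wy": 0,"wz": 2.6,"jaw": 0},
    {"x": 0,"y": 0,"z": 0,"wx": -2,"wy": 0,"wz": 0,"jaw": 0}
  ]
}}

```text
t: 8.43
position: [0.5014, -0.2012, 0.2593]
tcp_rot: [2.376, 2.015, 0.034]
force: [-0.0, -0.0, -1.6]
width: 0.0097
finger_force: 40.0
```

Request:
{"op": "play_rows", "data": {
  "targets": [
    {"x": 0,"y": 0,"z": 0,"wx": -4,"wy": 0,"wz": 0,"jaw": 0},
    {"x": 0,"y": 0,"z": 0,"wx": -5,"wy": 0,"wz": 0,"jaw": 0},
    {"x": 0,"y": 0,"z": 0,"wx": -5,"wy": 0,"wz": 0,"jaw": 0},
    {"x": 0,"y": 0,"z": 0,"wx": -5,"wy": 0,"wz": 0,"jaw": 0},
    {"x": 0,"y": 0,"z": 0,"wx": -4,"wy": 0,"wz": 0,"jaw": 0}
  ]
}}

```text
t: 8.85
position: [0.5003, -0.201, 0.2595]
tcp_rot: [2.117, 1.8, 0.406]
force: [-0.4, -1.7, -1.3]
width: 0.0098
finger_force: 40.0
```

```bash
cat > m.py <<'E'
from h import *
import sys
psi=-9.2; S=np.array([.513,-.2245,.21]); T=tool(psi,25); gz=-T[:,2]
P=S+gz*(.0888-.0625)
delta(P,T); s=get_obs(); print(s["force"],s["width"]); cs=[]
A=Ro.from_rotvec(s["tcp_rot"]).as_matrix(); G=np.c_[A[:,1],A[:,0],-A[:,2]]
est=s["position"]-G[:,2]*.0263; print("est centre",est.round(4))
for n in("side","top"):
    c=capture(n); f=c["frame"][:,:,::-1]
    for l in("glass_large_center","focus","camera","stand"):
        for r in spot_point(l,n)[:2]: print(n,l,r["confidence"],W(c,r["centre"]).round(3))
    q=px(c,S)[0]; x0,y0=int(max(q[0]-60,0)),int(max(q[1]-60,0)); k=400/120
    im=cv2.resize(f[y0:y0+120,x0:x0+120],(400,400),interpolation=cv2.INTER_CUBIC)
    for X,col in((plate(est-G[:,2]*.0625,G),(0,255,0)),(S[None],(0,0,255))):
        for a in px(c,X): a=(a+.5-[x0,y0])*k; cv2.circle(im,(int(a[0]),int(a[1])),1,col,-1)
    cs.append(im)
cv2.imwrite(sys.argv[1],np.hstack(cs))
E
python3 m.py pics/c3.png
```

```text
t 8.85 pos [ 0.5003 -0.201   0.2595] shift mm [-21.2  -6.3  25.4] turn deg [ 0.3  -0.08 -0.07]
[-0.4025315  -1.68434609 -1.34441947] 0.009756185959555373
est centre [ 0.5114 -0.2028  0.2357]
side glass_large_center 0.66 [ 0.51  -0.2    0.236]
side glass_large_center 0.63 [0.737 0.176 0.06 ]
side focus 0.37 [ 0.55  -0.004 -0.   ]
side camera 0.8 [ 0.694 -0.254  0.295]
side stand 0.59 [ 0.513 -0.228 -0.003]
top glass_large_center 0.94 [0.736 0.184 0.059]
top glass_large_center 0.87 [ 0.51  -0.203  0.239]
top focus 0.67 [ 0.512 -0.224  0.212]
top camera 0.58 [ 0.689 -0.252  0.293]
top stand 0.93 [ 0.509 -0.227 -0.002]
```

View pics/c3.png

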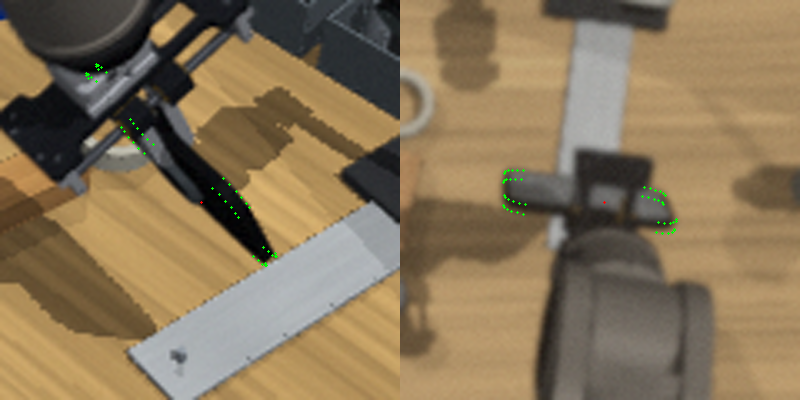

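The held glass matches the model drawn from the tool pose to about a pixel (side px (230,200), top px (590,200)). It needs a final shift to the focus.

Request:
{"op": "play_rows", "data": {
  "targets": [
    {"x": -5,"y": -1.5,"z": 6,"wx": 0.3,"wy": 0,"wz": 0,"jaw": 0},
    {"x": -6,"y": -1.5,"z": 7,"wx": 0,"wy": 0,"wz": 0,"jaw": 0},
    {"x": -6,"y": -1.5,"z": 7,"wx": 0,"wy": 0,"wz": 0,"jaw": 0},
    {"x": -5,"y": -1.5,"z": 5.4,"wx": 0,"wy": 0,"wz": 0,"jaw": 0},
    {"x": 0,"y": 0,"z": 0,"wx": 0,"wy": 0,"wz": 0,"jaw": 0}
  ]
}}

```text
t: 9.77
position: [0.5025, -0.2242, 0.2324]
tcp_rot: [2.124, 1.806, 0.392]
force: [-0.3, -0.0, -1.8]
width: 0.0098
finger_force: 40.0
```

Request:
{"op": "play_rows", "data": {
  "targets": [
    {"x": 0,"y": 0,"z": 0,"wx": 0,"wy": 0,"wz": 0,"jaw": 0},
    {"x": 0,"y": 0,"z": 0,"wx": 0,"wy": 0,"wz": 0,"jaw": 0},
    {"x": 0,"y": 0,"z": 0,"wx": 0,"wy": 0,"wz": 0,"jaw": 0},
    {"x": 0,"y": 0,"z": 0,"wx": 0,"wy": 0,"wz": 0,"jaw": 0},
    {"x": 0,"y": 0,"z": 0,"wx": 0,"wy": 0,"wz": 0,"jaw": 0}
  ]
}}

```text
t: 10.18
position: [0.503, -0.2233, 0.2337]
tcp_rot: [2.122, 1.806, 0.396]
force: [0.4, 0.8, -1.0]
width: 0.0097
finger_force: 40.0
```

```bash
python3 m.py pics/c4.png
```

```text
t 10.1833 pos [ 0.503  -0.2233  0.2337] shift mm [ 0.5 -0.9 -0.6] turn deg [-0.28 -0.   -0.01]
[ 0.36618737  0.76012656 -1.03306647] 0.009730666560180462
est centre [ 0.5138 -0.2251  0.2098]
side glass_large_center 0.95 [ 0.515 -0.222  0.212]
side camera 0.63 [ 0.694 -0.252  0.295]
side stand 0.68 [ 0.511 -0.228  0.002]
top glass_large_center 0.88 [0.738 0.177 0.06 ]
top glass_large_center 0.73 [ 0.513 -0.225  0.213]
top focus 0.72 [ 0.51  -0.223  0.213]
top camera 0.96 [ 0.69  -0.253  0.292]
top stand 0.56 [ 0.513 -0.225  0.003]
```

View pics/c4.png

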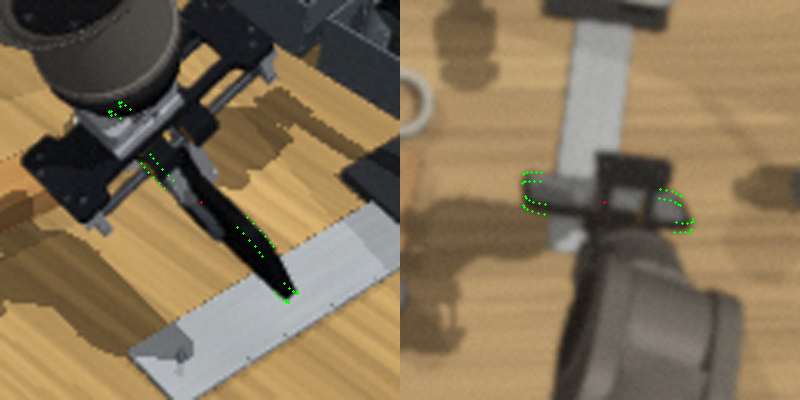

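Request:
{"op": "play_rows", "data": {
  "targets": [
    {"x": 0,"y": -1,"z": 0,"wx": 0,"wy": 0,"wz": 0,"jaw": 0},
    {"x": 0,"y": 0,"z": 0,"wx": -0.2,"wy": 0,"wz": 0,"jaw": 0},
    {"x": 0,"y": 0,"z": 0,"wx": 0,"wy": 0,"wz": 0,"jaw": 0},
    {"x": 0,"y": 0,"z": 0,"wx": 0,"wy": 0,"wz": 0,"jaw": 0},
    {"x": 0,"y": 0,"z": 0,"wx": 0,"wy": 0,"wz": 0,"jaw": 0}
  ]
}}

```text
t: 11.1
position: [0.5019, -0.2233, 0.233]
tcp_rot: [2.12, 1.804, 0.398]
force: [-0.6, 1.1, -1.9]
width: 0.0097
finger_force: 40.0
```

```bash
python3 -c "
from h import *
print(get_obs()['position'],get_obs()['finger_force']); print(close_job())"
```

```text
[ 0.50191796 -0.22331606  0.23301246] 39.99953806400299
the job is handed in; nothing more can be done
None
```

I handed the job in at about 11 s with the arm holding the largest glass at the camera's point of focus, silver face to the lens and leaned 25° to match; by my measurements its centre is within about 3 mm, and no verdict came back.

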